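# Set the thickness dial of a strap-thinning machine

### The job

Set the thickness on the bench machine: with a fingertip against the black finger lug, push the dial round until the white index line on it lines up with the long line of the scale, the one at which the small steel clip sits. Only push the lug from one side, without pinching it between the fingers; then let go and leave the dial standing there. Leave the jar, tools and other things around it where they are.

Things in the scene. Friction and masses are not known exactly. Their poses are not given: they have to be found in the camera images.
- machine: grey bench machine, fixed, on a base plate 220 (x) x 380 (y) x 18 mm that runs from y = -160 to y = +220 mm in its own frame. Origin: at table height on the dial's vertical axis, z up. A roller head up to 104 mm high stands 108 to 212 mm from the axis on its +y side; nothing else of the machine is higher than the dial.
- collar: fixed aluminium disc, 176 mm across, under the dial and concentric; top 63 mm above the table; origin at table height on the axis. 36 dark radial scale lines 10 degrees apart: 35 short (9 mm), one long and thicker (22 mm) along its own +x, with a dark steel clip 16 mm wide at its outer end (top 67.5 mm above the table, below the dial's top). Set to another angle each time.
- dial_axis (a point): point on the dial's vertical axis at the height of the collar's top face (63 mm above the table)
- target_line (a point): inner end of the collar's long line, at the dial's edge, 62 mm from the axis, 63 mm above the table
- index_line (a point): outer end of the white index line on the dark steel dial, 62 mm from the axis, 63 mm above the table: moves with the dial. The dial is a bevelled disc 120 mm across, its flat top (102 mm across) 71 mm above the table; the line runs radially over the top and down the bevel.
- lug_top (a point): centre of the top of the black finger lug on the dial, 38 mm from the axis diametrically across from the index line, 97 mm above the table. The lug is an upright fin 24 mm long (radially), 14 mm thick (tangentially) and 26 mm high over the dial's top.
- dial (a joint): angle of the dial (rad), growing counter-clockwise seen from above; 0 when the index line points along the machine's +x. It turns freely round in both directions, more than a full turn either way, against steady friction (about 0.08 N m, some 2 N at the lug), and stays where it is left.
- jar: amber glass jar with a steel lid, 56 mm across and 75 mm tall; bystander, loose, on the table
- weight: wooden block 60 x 150 x 35 mm with a steel bail handle up to 85 mm high; bystander, loose, on the table
- tin: plain aluminium can, 68 mm across and 90 mm tall; bystander, loose, on the table
- form: turned light-wood form, 68 mm at its widest, 115 mm tall; bystander, loose, on the table
- awl: awl with a dark wooden handle, 160 mm long, lying flat; origin under it; bystander, loose, on the table
- buckle_ring: brass ring 36 mm across, 6 mm thick, lying on the machine's base plate beside the dial; bystander, loose
- setter: upright steel rivet setter, 18 mm across and 60 mm tall, standing on the machine's base plate beside the dial; bystander, loose

How it is judged:
By the outcome, as a careful person would: the job done as asked, in the order asked, and still so for the second after the job is handed in, with the robot touching nothing.
It also fails if it takes over 45 s, if anything falls off the work surface, if the arm or the gripper's body presses on something with over 40 N, if the wrist force passes 120 N, or if a joint passes its speed limit or range.

### The arm

A 6-joint arm with a two-finger parallel gripper is mounted at the origin on the work surface. World frame = base frame: x ahead of the robot, y to its left, z up, the work surface at z = 0. Lengths are in m, angles in rad, forces in N, time in s.
With the tool pointing down it reaches from about 0.35 to 0.775 m from the base axis. Payload 5.5 kg.
Tool frame: the origin (TCP) lies between the finger pads; the fingertips stand 11 mm ahead of it and the grasp point (between the pads) lies 8 mm behind it; z points along the fingers, y is the line along which they close (so a half turn about z gives the same grasp; the last joint's range is limited). The gripper opens to 85 mm and grips with 20 to 120 N. Pads are 22 mm wide; open, the fingers measure 114 mm over their backs; the gripper's body (76 mm by 85 mm) begins 54 mm behind the grasp point. The pads swing forward as they close: fully open they stand 13 mm farther back than shut.
Start: joints at [1.167, 0.313, 0.046, 1.304, 0, 1.431], TCP at [0.15, 0.555, 0.242] pointing down, gripper open.
Joint ranges: [-2.76, 2.76], [-0.86, 1.69], [-1.03, 1.26], [-2.2, 2.34], [-1.47, 1.5], [-3.14, 3.14]. Speed limits (rad/s): [2.57, 2.57, 3.14, 3.14, 3.14, 3.14].

### API

Orientations are given as a unit quaternion [w, x, y, z].
In Python, from cell import arm gives the robot as it stands.
- The arm moves only by the tool tcp_steps, called after "Request:" in YAML: its name, and indented under it one key for each argument. Schema: {"type":"object","properties":{"deltas":{"type":"object","properties":{"increments":{"type":"array","items":{"type":"array","items":{"type":"number"},"minItems":6,"maxItems":6},"minItems":1,"maxItems":20}},"additionalProperties":false,"required":["increments"]},"finger_gap":{"type":"number"},"only":{"type":"string"},"quiet":{"type":"boolean"},"lines":{"type":"string"}},"required":["deltas"],"additionalProperties":false}. deltas is an object whose key "increments" holds a list of rows, 1 to 20 of them, each of 6 numbers: dx, dy, dz in fractions of the full range, 1 being 0.6 m, then a rotation vector rx, ry, rz in a scale on which 1.0 is 4 rad; each row shifts and turns the commanded pose from where the row before left it, along the tool's axes as they then stand; what a row does not reach is not made up. A row lasts 1/10 s, in which the tool goes at most 0.05 m and 0.15 rad, less where a joint would pass 70% of its speed; a pose out of reach is approached as far as the arm can. finger_gap is the finger opening in m, set as the call begins (left out keeps the last). The fingers move at their own pace and stop on an object; the grip force is fixed at half the most. Time passes only in rows, so rows that do not move let the fingers close. The tool returns the time, the measured TCP pose, the force, the opening and the grip force at its end. only (a regular expression) keeps the lines of the reply that match it, lines (a string "A,B") keeps lines A to B, and quiet returns only ok. Input that does not fit is refused with a message, and nothing moves.
- arm.state(): the state, without advancing time (a new reading comes with each control period).
- arm.read_camera(name): name is "side" or "top" or "wrist"; returns the picture (400x640x3 uint8, red, green, blue); there is no depth.
- arm.get_calibration(name): a dict with "fovy" (degrees; the focal length in pixels is half the picture's height over the tangent of half this angle, whatever the lens; pixels are square), "cx", "cy" (the principal point, pixels), "cam_to_world" (4x4, takes a point from camera to world coordinates). Camera axes: x right, y down, z forward; pixel columns grow to the right and rows downward; lengths in m; the calibration is good to about 2 mm. A picture is of the moment at which its call begins: read the wrist's pose just before it. get_calibration takes no time and is no camera call; for the wrist camera it gives the pose at the moment of the call.
- arm.finish_job(): hands the job in; it is judged then, once.
The state is a dict: "time_s": time; "joint_positions": joint angles; "qd": joint speeds; "joint_efforts": joint torques, N m; "tool_pos": TCP position; "ee_rot": TCP orientation; "wrist_force": force on the tool from outside, world axes, zero at the start; "wrist_torque": the same for the moment, N m; "opening": finger opening in m; "finger_force": force on a finger pad.
Only numpy, scipy, OpenCV 4.12 (cv2) and the standard library are available. Lean on these libraries where they do the work, as an engineer would, in place of code of your own. Each camera call takes 0.05 s, during which the arm holds its last target. There are 200 camera calls.

## Working session

There is one attempt and no reset: what is moved stays moved. The work goes in short steps, Python scripts to look and compute and a tool call to move; the robot and the scene stay as the last step left them, time stands still between calls to the robot, and variables do not carry over. Pictures are saved under pics/ and viewed, at most 10 in all, crops included, and the job is handed in when it is done.

```bash
ls; mkdir -p pics; python3 - <<'E'
from cell import arm
import cv2,numpy as np
for n in("top","side"):
    im=arm.read_camera(n); cv2.imwrite(f"pics/{n}0.png",im[:,:,::-1])
    c=arm.get_calibration(n); print(n,c["fovy"],c["cx"],c["cy"],np.round(c["cam_to_world"],4).tolist())
s=arm.state();print(s)
E
```

```text
cell.py
pics
top 42.339558575326045 308.6835318211317 203.15652803154265 [[0.013, -0.9908, 0.1347, 0.3508], [-0.9996, -0.0161, -0.0219, 0.023], [0.0239, -0.1344, -0.9906, 1.6332], [0.0, 0.0, 0.0, 1.0]]
side 55.024234828039695 315.378089528277 200.3325396936819 [[0.9944, -0.0721, 0.0776, 0.4707], [-0.1037, -0.5131, 0.852, -0.8932], [-0.0216, -0.8553, -0.5177, 0.6276], [0.0, 0.0, 0.0, 1.0]]
{'time_s': 0.1, 'joint_positions': array([1.16739829e+00, 3.13920481e-01, 4.51141336e-02, 1.30359548e+00,
       5.20975705e-06, 1.43121271e+00]), 'qd': array([ 0.00099412, -0.00260096,  0.00214777,  0.00014893, -0.00047631,
        0.00195882]), 'joint_efforts': array([ 1.84334465e-03, -4.81726277e+01,  2.99244654e+01,  1.27304738e-02,
       -1.83504580e-04, -5.85214011e-08]), 'tool_pos': array([0.14977016, 0.55471215, 0.24150957]), 'ee_rot': array([-2.17780730e-04,  1.31524985e-01,  9.91312531e-01, -7.72646448e-04]), 'wrist_force': array([ 0.25094172, -0.21086519,  0.29704928]), 'wrist_torque': array([-0.00061039,  0.00921767, -0.00551183]), 'finger_force': 0.0, 'opening': 0.0851152585759306}
```

View pics/top0.png

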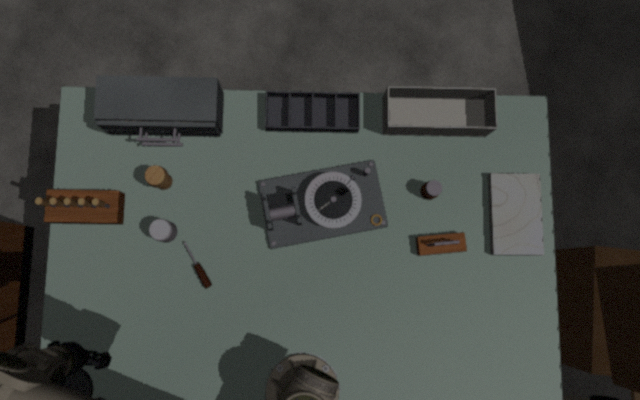

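View pics/side0.png

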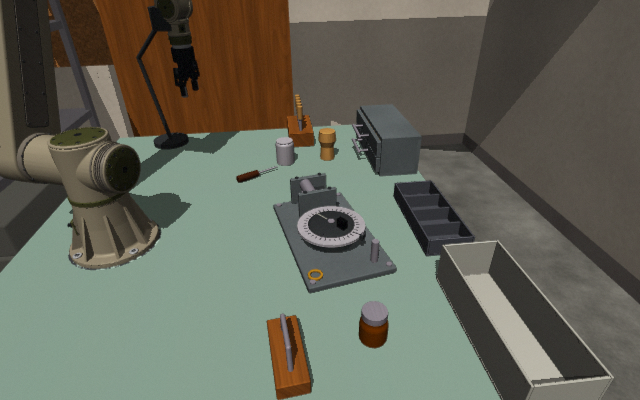

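The top view shows the dial at about (333,200), with the white line running lower-left, the lug upper-right and the roller head to the left at (283,207). The arm is at bottom-left. I'll locate the axis and enlarge the dial.

```bash
cat > h.py <<'E'
import numpy as np,cv2
from scipy.spatial.transform import Rotation as R
def ray(c,u,v,z):
    f=200/np.tan(np.radians(c["fovy"])/2); T=np.array(c["cam_to_world"])
    d=T[:3,:3]@np.array([(u-c["cx"])/f,(v-c["cy"])/f,1]); o=T[:3,3]
    return o+d*(z-o[2])/d[2]
def proj(c,p):
    f=200/np.tan(np.radians(c["fovy"])/2); T=np.array(c["cam_to_world"])
    q=T[:3,:3].T@(np.array(p)-T[:3,3]); return np.array([q[0]*f/q[2]+c["cx"],q[1]*f/q[2]+c["cy"]])
def rot(s):
    w,x,y,z=s["ee_rot"]; return R.from_quat([x,y,z,w]).as_matrix()
E
python3 - <<'E'
from h import *; from cell import arm
im=cv2.imread("pics/top0.png"); c=arm.get_calibration("top")
cr=im[150:250,260:400]; g=cr.min(2); m=(g>120).astype(np.uint8); m=cv2.morphologyEx(m,cv2.MORPH_CLOSE,np.ones((3,3)))
cs,_=cv2.findContours(m,cv2.RETR_EXTERNAL,cv2.CHAIN_APPROX_NONE); k=max(cs,key=cv2.contourArea)
(x,y),a,t=cv2.fitEllipse(k); x+=260;y+=150; print(x,y,a,t, ray(c,x,y,.063), np.linalg.norm(ray(c,x+a[0]/2,y,.063)-ray(c,x-a[0]/2,y,.063)))
cv2.imwrite("pics/c0.png",cv2.resize(cr[5:100],None,fx=5.5,fy=5.5,interpolation=cv2.INTER_CUBIC))
for n in("setter",(367,171)),("ring",(377,219)),("platecorners",(258,182)),("",(373,161)),("",(386,226)),("",(271,246)): print(n,ray(c,*n[1],.018))
w=arm.get_calibration("wrist");s=arm.state();T=np.array(w["cam_to_world"]);print(w["fovy"],w["cx"],w["cy"]);Rt=rot(s);print("cam in tool",Rt.T@(T[:3,3]-s["tool_pos"]),(Rt.T@T[:3,:3]).round(3))
print(Rt.round(3))
E
```

```text
Traceback (most recent call last):
ValueError: max() iterable argument is empty
```

```bash
python3 - <<'E'
from h import *; from cell import arm
im=cv2.imread("pics/top0.png"); c=arm.get_calibration("top")
cr=im[150:250,260:400]; g=cr.min(2); print(np.percentile(g,[50,80,90,95,99]))
t,m=cv2.threshold(g,0,255,cv2.THRESH_OTSU); print(t); m[:, :40]=0;m=cv2.morphologyEx(m,cv2.MORPH_CLOSE,np.ones((3,3)))
m[(np.hypot(*(np.mgrid[150:250,260:400]-np.array([200,333])[:,None,None]))>33)]=0
cs,_=cv2.findContours(m,cv2.RETR_EXTERNAL,cv2.CHAIN_APPROX_NONE); k=max(cs,key=cv2.contourArea)
(x,y),a,t=cv2.fitEllipse(k); x+=260;y+=150; print(x,y,a,t, ray(c,x,y,.063), np.linalg.norm(ray(c,x+a[0]/2,y,.063)-ray(c,x-a[0]/2,y,.063)))
cv2.imwrite("pics/c0.png",np.clip(2.*cv2.resize(cr[5:100],None,fx=5.5,fy=5.5,interpolation=cv2.INTER_CUBIC),0,255))
for n in("setter",(367,171)),("ring",(377,219)),("platecorners",(258,182)),("",(373,161)),("",(386,226)),("",(271,246)): print(n,ray(c,*n[1],.018))
w=arm.get_calibration("wrist");s=arm.state();T=np.array(w["cam_to_world"]);print(w["fovy"],w["cx"],w["cy"]);Rt=rot(s);print("cam in tool",Rt.T@(T[:3,3]-s["tool_pos"]),(Rt.T@T[:3,:3]).round(3))
print(Rt.round(3))
E
```

```text
[ 78.  93.  95. 109. 115.]
73.0
333.1718215942383 199.49092483520508 (56.35746765136719, 57.189552307128906) 142.2356719970703 [ 0.57691731 -0.08697848  0.063     ] 0.17358613618620844
('setter', (367, 171)) [ 0.67706318 -0.19766734  0.018     ]
('ring', (377, 219)) [ 0.52351328 -0.22895862  0.018     ]
('platecorners', (258, 182)) [0.63544219 0.14863987 0.018     ]
('', (373, 161)) [ 0.71000253 -0.21700831  0.018     ]
('', (386, 226)) [ 0.5017931 -0.2572933  0.018    ]
('', (271, 246)) [0.43378978 0.10291701 0.018     ]
71.96253718191142 320.67586718171174 204.90214911263217
cam in tool [ 0.07441802  0.00147618 -0.13273417] [[ 0.001 -0.956 -0.293]
 [ 1.     0.001 -0.001]
 [ 0.001 -0.293  0.956]]
[[-0.965  0.261 -0.001]
 [ 0.261  0.965 -0.001]
 [ 0.    -0.002 -1.   ]][ WARN:0@0.441] global loadsave.cpp:1063 imwrite_ Unsupported depth image for selected encoder is fallbacked to CV_8U.
```

View pics/c0.png

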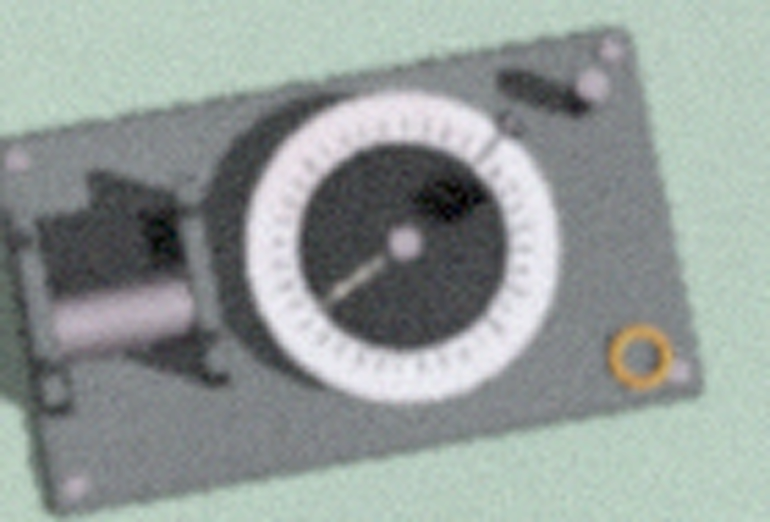

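The crop shows the index line toward world angle of about +128°, the lug at about −52°, and the long line and clip at about −42°. The shortest turn is therefore about 170° clockwise. I'll move above the start point with the fingers shut.

Careful with the scale: shifts go in shares of 0.6 m and turns go in shares of 4 rad. That gives: -0.0314 m is -0.0523, -0.0253 m is -0.0422.

Request:
tcp_steps:
  deltas: {"increments":[[-0.0523, -0.0422, 0, 0, 0, 0], [-0.0523, -0.0422, 0, 0, 0, 0], [-0.0523, -0.0422, 0, 0, 0, 0], [-0.0523, -0.0422, 0, 0, 0, 0], [-0.0523, -0.0422, 0, 0, 0, 0], [-0.0523, -0.0422, 0, 0, 0, 0], [-0.0523, -0.0422, 0, 0, 0, 0], [-0.0523, -0.0422, 0, 0, 0, 0], [-0.0523, -0.0422, 0, 0, 0, 0], [-0.0523, -0.0422, 0, 0, 0, 0], [-0.0523, -0.0422, 0, 0, 0, 0], [-0.0523, -0.0422, 0, 0, 0, 0], [-0.0523, -0.0422, 0, 0, 0, 0], [-0.0523, -0.0422, 0, 0, 0, 0], [-0.0523, -0.0422, 0, 0, 0, 0], [-0.0523, -0.0422, 0, 0, 0, 0], [-0.0523, -0.0422, 0, 0, 0, 0], [-0.0523, -0.0422, 0, 0, 0, 0], [-0.0523, -0.0422, 0, 0, 0, 0], [-0.0523, -0.0422, 0, 0, 0, 0]]}
  finger_gap: 0

```text
time_s: 2.1
tool_pos: [0.6248, -0.0985, 0.2417]
ee_rot: [-0.0, 0.132, 0.991, 0.0]
wrist_force: [0.9, 0.9, 0.8]
opening: -0.0002
finger_force: 0.0
```

Request:
tcp_steps:
  deltas: {"increments":[[0, 0, 0, 0, 0, -0.0375], [0, 0, 0, 0, 0, -0.0375], [0, 0, 0, 0, 0, -0.0375], [0, 0, 0, 0, 0, -0.0375], [0, 0, 0, 0, 0, -0.0375], [0, 0, 0, 0, 0, -0.0375], [0, 0, 0, 0, 0, -0.0075], [0, 0, 0, 0, 0, 0], [0, 0, 0, 0, 0, 0]]}

```text
time_s: 3.0
tool_pos: [0.6242, -0.0971, 0.2421]
ee_rot: [-0.0, -0.326, 0.945, 0.0]
wrist_force: [0.2, -0.6, 0.1]
opening: -0.0
finger_force: 0.0
```

```bash
python3 - <<'E'
from h import *; from cell import arm
c=arm.get_calibration("wrist"); im=arm.read_camera("wrist")[:,:,::-1]; cv2.imwrite("pics/w1.png",im); np.save("w1.npy",np.array([c["fovy"],c["cx"],c["cy"],*np.array(c["cam_to_world"]).ravel()]))
s=arm.state(); print(s["tool_pos"],rot(s).round(3),s["joint_positions"].round(2),proj(c,[.577,-.087,.063]))
E
```

```text
[ 0.62421346 -0.09705515  0.24211817] [[-0.787 -0.617 -0.   ]
 [-0.617  0.787  0.   ]
 [ 0.     0.    -1.   ]] [-0.28  0.43  0.21  1.36  0.   -0.95] [353.0947601  160.10102341]
```

View pics/w1.png

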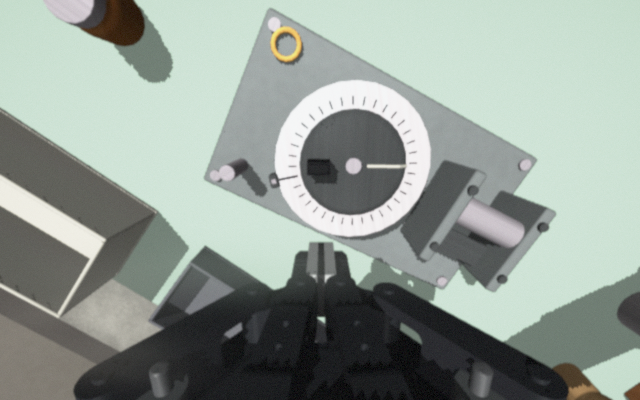

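The wrist view shows the collar centred near (353,160), the index line running right to (405,166), the lug at (318,167) and the long line with its clip on the left at (275,180). Next I'll measure these.

```bash
cat > meas.py <<'E'
from h import *
def load(a): return dict(fovy=a[0],cx=a[1],cy=a[2],cam_to_world=a[3:].reshape(4,4))
def axis(im,c,guess):
    g=im.min(2); u0=proj(c,[*guess,.063]); pts=[]
    gb=cv2.GaussianBlur(g,(3,3),0).astype(float)
    for a in np.radians(np.arange(0,360,3)):   # outer rim of collar: steepest fall between r=80..96mm
        rr=np.arange(.080,.098,.0005); d=np.array([proj(c,[guess[0]+r*np.cos(a),guess[1]+r*np.sin(a),.063]) for r in rr],np.float32)
        v=cv2.remap(gb.astype(np.float32),d[:,:1],d[:,1:],1).ravel(); dv=np.diff(v); k=dv.argmin()
        if dv[k]<-8: pts.append([guess[0]+rr[k]*np.cos(a),guess[1]+rr[k]*np.sin(a)])
    p=np.array(pts)
    for _ in range(4):
        A=np.c_[2*p,np.ones(len(p))]; s=np.linalg.lstsq(A,(p**2).sum(1),rcond=None)[0]; r=np.sqrt(s[2]+s[0]**2+s[1]**2)
        e=abs(np.hypot(*(p-s[:2]).T)-r); p=p[e<max(.0015,2*np.median(e))]
    return s[:2],r,len(p)
def angprof(im,c,ax,r0,r1,z):
    A=np.radians(np.arange(-180,180,.25)); out=[]
    g=im.min(2).astype(np.float32)
    for r in np.linspace(r0,r1,8):
        d=np.array([proj(c,[ax[0]+r*np.cos(a),ax[1]+r*np.sin(a),z]) for a in A],np.float32)
        out.append(cv2.remap(g,d[:,:1],d[:,1:],1).ravel())
    return np.degrees(A),np.array(out).mean(0)
def peak(A,p,dark=False,w=4):
    q=-p if dark else p; k=q.argmax(); d=(A-A[k]+180)%360-180; s=abs(d)<w; b=np.median(q[(abs(d)<3*w)&(abs(d)>w)])
    wt=np.clip(q[s]-b,0,None)**2; return A[k]+(wt*d[s]).sum()/wt.sum(), q[k]-b
def run(im,c,guess=(.577,-.087)):
    ax,r,n=axis(im,c,guess); ax,r,n=axis(im,c,ax)
    print("axis",ax.round(4),"r",round(r,4),n)
    ti=peak(*angprof(im,c,ax,.025,.048,.071)); tl=peak(*angprof(im,c,ax,.0765,.084,.063),dark=True); t2=peak(*angprof(im,c,ax,.066,.084,.063),dark=True)
    print("index",ti,"target",tl,t2,"to go",(t2[0]-ti[0]+180)%360-180); return ax
E
python3 - <<'E'
from meas import *; from cell import arm
im=cv2.imread("pics/w1.png"); c=load(np.load("w1.npy")); ax=run(im,c)
run(cv2.imread("pics/top0.png"),arm.get_calibration("top"))
# lug: blackest blob inside dial, cast on top height
u=proj(c,[*ax,.071]).astype(int); g=im.max(2); m=np.zeros_like(g); m[u[1]-50:u[1]+50,u[0]-50:u[0]+50]=255
m=((g<28)&(m>0)).astype(np.uint8); print(m.sum()); n,l,st,ce=cv2.connectedComponentsWithStats(m); k=1+st[1:,4].argmax(); print(st[k],ce[k]); p=ray(c,*ce[k],.09); d=p[:2]-ax; print(p,np.hypot(*d),np.degrees(np.arctan2(d[1],d[0])))
E
```

```text
axis [ 0.5813 -0.0849] r 0.0877 118
index (np.float64(127.04071526374732), np.float32(132.43274)) target (np.float64(-40.24750182276745), np.float32(106.98303)) (np.float64(-40.234841540315465), np.float32(104.81842)) to go -167.27555680406277Traceback (most recent call last):
  File "<stdin>", line 3, in <module>
  File "meas.py", line 26, in run
    ax,r,n=axis(im,c,guess); ax,r,n=axis(im,c,ax)
           ~~~~^^^^^^^^^^^^
  File "meas.py", line 12, in axis
    A=np.c_[2*p,np.ones(len(p))]; s=np.linalg.lstsq(A,(p**2).sum(1),rcond=None)[0]; r=np.sqrt(s[2]+s[0]**2+s[1]**2)
                                                      ~~~~~~~~~~^^^
    return umr_sum(a, axis, dtype, out, keepdims, initial, where)
numpy.exceptions.AxisError: axis 1 is out of bounds for array of dimension 1
```

Collar radius came out at 87.7 mm against a nominal 88, so the fit is good. The dial has −167.3° to go and the lug stands at −53°. I'll descend behind the lug and advance to just touching.

Converted, 0.03 m is 0.05, 0.02 m is 0.0333.

Request:
tcp_steps:
  deltas: {"increments":[[0, 0, 0.05, 0, 0, 0], [0, 0, 0.05, 0, 0, 0], [0, 0, 0.05, 0, 0, 0], [0, 0, 0.05, 0, 0, 0], [0, 0, 0.0333, 0, 0, 0], [0, 0, 0.0167, 0, 0, 0], [0, 0, 0, 0, 0, 0], [0.0067, 0, 0, 0, 0, 0], [0.005, 0, 0, 0, 0, 0], [0, 0, 0, 0, 0, 0]]}

```text
time_s: 4.05
tool_pos: [0.6193, -0.102, 0.0937]
ee_rot: [0.001, -0.327, 0.945, -0.001]
wrist_force: [0.2, -0.6, 0.4]
opening: -0.0003
finger_force: 0.0
```

```bash
python3 - <<'E'
from meas import *; from cell import arm
c=arm.get_calibration("wrist"); im=np.ascontiguousarray(arm.read_camera("wrist")[:,:,::-1]); cv2.imwrite("pics/w2.png",im)
s=arm.state(); print(s["tool_pos"],s["wrist_force"])
E
```

```text
[ 0.61930874 -0.10186689  0.09357069] [ 0.35437212 -0.11033671  0.1566886 ]
```

View pics/w2.png

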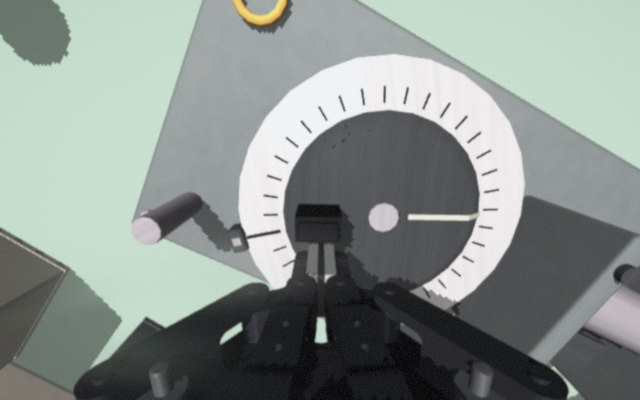

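The fingertips, at about (320,245), stand right behind the lug at (318,222), with no contact force. I'll orbit clockwise in two parts.

Converted, 0.00374 m is 0.0062, -0.00171 m is -0.0029, 0.1 rad is 0.025.

Request:
tcp_steps:
  deltas: {"increments":[[0.0025, 0, 0, 0, 0, 0], [0.0062, -0.0029, 0, 0, 0, 0.025], [0.0062, -0.0029, 0, 0, 0, 0.025], [0.0062, -0.0029, 0, 0, 0, 0.025], [0.0062, -0.0029, 0, 0, 0, 0.025], [0.0062, -0.0029, 0, 0, 0, 0.025], [0.0062, -0.0029, 0, 0, 0, 0.025], [0.0062, -0.0029, 0, 0, 0, 0.025], [0.0062, -0.0029, 0, 0, 0, 0.025], [0.0062, -0.0029, 0, 0, 0, 0.025], [0.0062, -0.0029, 0, 0, 0, 0.025], [0.0062, -0.0029, 0, 0, 0, 0.025], [0.0062, -0.0029, 0, 0, 0, 0.025], [0, 0, 0, 0, 0, 0]]}

```text
time_s: 5.5
tool_pos: [0.5782, -0.1266, 0.0929]
ee_rot: [0.001, 0.264, 0.965, 0.0]
wrist_force: [0.5, -0.3, -0.1]
opening: 0.0001
finger_force: 0.2
```

```bash
cat > look.py <<'E'
import sys; from meas import *; from cell import arm
s=arm.state(); c=arm.get_calibration("wrist"); im=np.ascontiguousarray(arm.read_camera("wrist")[:,:,::-1]); cv2.imwrite(f"pics/{sys.argv[1]}.png",im)
ax=np.array([.5813,-.0849]); M=rot(s); d=M.T@np.r_[ax-s["tool_pos"][:2],0]; print("axis in tool",d.round(4),"z",s["tool_pos"][2],"yaw",np.degrees(np.arctan2(M[1,0],M[0,0])),s["wrist_force"].round(2),s["joint_positions"].round(2))
try: run(im,c,ax)
except Exception as e: print(e)
E
python3 look.py w3
```

```text
axis in tool [ 0.0185  0.0374 -0.    ] z 0.09285208809401538 yaw 149.39666980927404 [ 0.53 -0.33 -0.15] [-0.35  0.43 -0.16  0.98  0.    0.18]
axis [ 0.5816 -0.0849] r 0.0878 78
index (np.float64(60.1125041119851), np.float32(82.45221)) target (np.float64(-32.00801989110138), np.float32(10.537842)) (np.float64(-44.30819255343607), np.float32(2.595459)) to go -104.42069666542118
```

View pics/w3.png

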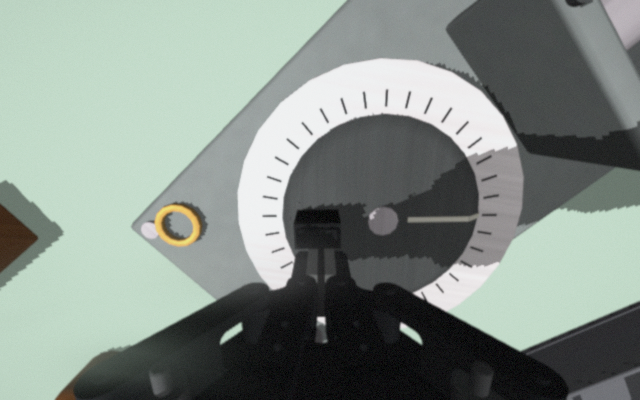

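The lug is being pushed cleanly and the dial stands at 60.1°, with 100.3° (1.751 rad) left. I'll push another 1.6 rad.

Converted, 0.00383 m is 0.0064, -0.00166 m is -0.0028, 0.1 rad is 0.025.

Request:
tcp_steps:
  deltas: {"increments":[[0.0064, -0.0028, 0, 0, 0, 0.025], [0.0064, -0.0028, 0, 0, 0, 0.025], [0.0064, -0.0028, 0, 0, 0, 0.025], [0.0064, -0.0028, 0, 0, 0, 0.025], [0.0064, -0.0028, 0, 0, 0, 0.025], [0.0064, -0.0028, 0, 0, 0, 0.025], [0.0064, -0.0028, 0, 0, 0, 0.025], [0.0064, -0.0028, 0, 0, 0, 0.025], [0.0064, -0.0028, 0, 0, 0, 0.025], [0.0064, -0.0028, 0, 0, 0, 0.025], [0.0064, -0.0028, 0, 0, 0, 0.025], [0.0064, -0.0028, 0, 0, 0, 0.025], [0.0064, -0.0028, 0, 0, 0, 0.025], [0.0064, -0.0028, 0, 0, 0, 0.025], [0.0032, -0.0015, 0, 0, 0, 0.0125], [0.0032, -0.0015, 0, 0, 0, 0.0125], [0.0032, -0.0015, 0, 0, 0, 0.0125], [0.0032, -0.0015, 0, 0, 0, 0.0125], [0, 0, 0, 0, 0, 0], [0, 0, 0, 0, 0, 0]]}

```text
time_s: 7.55
tool_pos: [0.5394, -0.0807, 0.0924]
ee_rot: [0.0, 0.875, 0.484, -0.0]
wrist_force: [-0.8, -3.0, 0.6]
opening: -0.0001
finger_force: 0.9
```

```bash
python3 look.py w4
```

```text
axis in tool [0.0187 0.0377 0.    ] z 0.09242567919564247 yaw 57.869858438318296 [-0.8  -3.03  0.64] [-0.3   0.35 -0.29  0.93 -0.    1.84]
axis [ 0.5812 -0.0854] r 0.0879 87
index (np.float64(-33.35586853935325), np.float32(142.22998)) target (np.float64(-143.13579405105628), np.float32(12.269348)) (np.float64(-135.27591642723027), np.float32(2.7839355)) to go -101.92004788787702
```

View pics/w4.png

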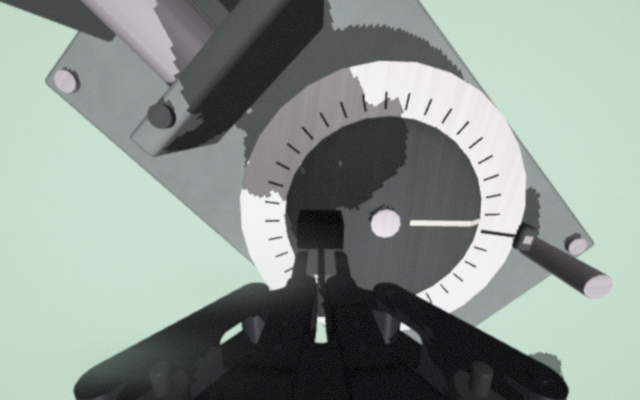

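The index line ends at (478,222) and the long line runs from (482,231) to (515,237), so it still needs about 7° clockwise. I'll measure the long line in this same frame, limited to a window around it.

```bash
cat > fine.py <<'E'
import sys; from meas import *; from cell import arm
s=arm.state(); c=arm.get_calibration("wrist"); im=np.ascontiguousarray(arm.read_camera("wrist")[:,:,::-1]); cv2.imwrite(f"pics/{sys.argv[1]}.png",im)
ax=np.array([.5813,-.0849])
try: ax=axis(im,c,ax)[0]
except Exception as e: print(e)
def near(r0,r1,z,dark,lo,hi):
    A,p=angprof(im,c,ax,r0,r1,z); k=(A>lo)&(A<hi); return peak(A[k],p[k],dark,3)
print(ax,s["wrist_force"].round(2))
for r in((.0765,.083),(.066,.083)): print("target",near(*r,.063,True,-48 if r[0]>.07 else -44.5,-32 if r[0]>.07 else -35.5))
for r in((.025,.038),(.038,.049)): print("index",near(*r,.071,False,-50,-25))
E
python3 fine.py w5
```

```text
[ 0.58114988 -0.08534157] [-0.13 -1.1   0.67]
target (np.float64(-40.37403461555686), np.float32(172.17194))
target (np.float64(-40.37829599433979), np.float32(173.23785))
index (np.float64(-33.469038825924954), np.float32(138.81659))
index (np.float64(-33.30655139316848), np.float32(144.17102))
```

Converted, 0.00113 m is 0.0019, -0.0005 m is -0.0008, 0.03 rad is 0.0075.

Request:
tcp_steps:
  deltas: {"increments":[[0.0019, -0.0008, 0, 0, 0, 0.0075], [0.0019, -0.0008, 0, 0, 0, 0.0075], [0.0019, -0.0008, 0, 0, 0, 0.0075], [0.0008, -0.0005, 0, 0, 0, 0.0038], [0, 0, 0, 0, 0, 0], [0, 0, 0, 0, 0, 0], [0, 0, 0, 0, 0, 0]]}

```text
time_s: 8.35
tool_pos: [0.5401, -0.0762, 0.0923]
ee_rot: [-0.0, 0.9, 0.436, -0.0]
wrist_force: [-1.6, -2.5, 1.5]
opening: -0.0001
finger_force: 1.1
```

```bash
python3 fine.py w6
```

```text
[ 0.58112791 -0.08523419] [-1.61 -2.5   1.51]
target (np.float64(-40.466829806273374), np.float32(180.37115))
target (np.float64(-40.456458929563944), np.float32(175.38788))
index (np.float64(-39.710152804710916), np.float32(141.25085))
index (np.float64(-39.506639958768865), np.float32(145.25256))
```

Converted, 0.0006 m is 0.001, -0.0002 m is -0.0003, 0.015 rad is 0.0038.

Request:
tcp_steps:
  deltas: {"increments":[[0.001, -0.0003, 0, 0, 0, 0.0038], [0, 0, 0, 0, 0, 0], [0, 0, 0, 0, 0, 0], [0, 0, 0, 0, 0, 0]]}

```text
time_s: 8.8
tool_pos: [0.5403, -0.0755, 0.0923]
ee_rot: [-0.0, 0.903, 0.43, 0.0]
wrist_force: [-0.4, -1.8, 0.8]
opening: -0.0002
finger_force: 1.1
```

```bash
python3 fine.py w7; python3 - <<'E'
import cv2
im=cv2.imread("pics/w7.png"); cv2.imwrite("pics/w7c.png",cv2.resize(im[180:280,370:550],None,fx=4,fy=4,interpolation=cv2.INTER_CUBIC))
E
```

```text
[ 0.58106432 -0.08530742] [-0.41 -1.78  0.78]
target (np.float64(-40.364672574581185), np.float32(177.55927))
target (np.float64(-40.38133394739241), np.float32(175.28857))
index (np.float64(-40.5517408646189), np.float32(141.99164))
index (np.float64(-40.54587387231129), np.float32(146.18536))
```

View pics/w7c.png

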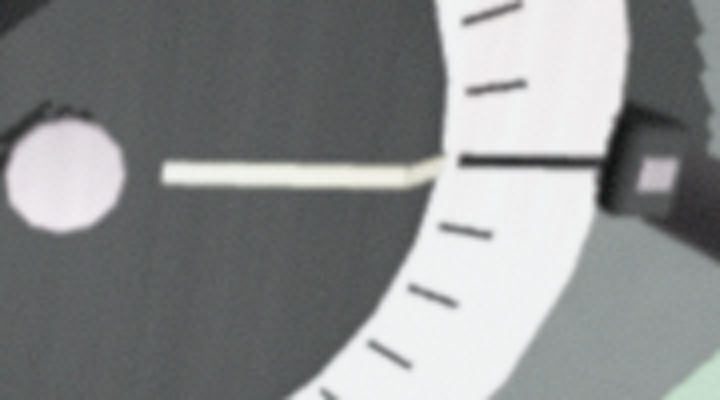

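The outer end of the index line at (440,161) meets the inner end of the long line at (460,161), so they line up within about 0.2°. I'll back off, rise and check.

Converted, -0.03 m is -0.05, -0.02 m is -0.0333.

Request:
tcp_steps:
  deltas: {"increments":[[-0.0067, 0, 0, 0, 0, 0], [-0.01, 0, 0, 0, 0, 0], [-0.01, 0, 0, 0, 0, 0], [0, 0, -0.0333, 0, 0, 0], [0, 0, -0.05, 0, 0, 0], [0, 0, -0.05, 0, 0, 0], [0, 0, -0.05, 0, 0, 0], [0, 0, -0.0333, 0, 0, 0], [0, 0, 0, 0, 0, 0], [0, 0, 0, 0, 0, 0]]}

```text
time_s: 9.85
tool_pos: [0.5301, -0.0882, 0.2221]
ee_rot: [0.0, 0.903, 0.429, 0.0]
wrist_force: [-1.3, -0.4, -0.9]
opening: 0.0001
finger_force: 0.0
```

```bash
python3 fine.py w8; python3 - <<'E'
import cv2
im=cv2.imread("pics/w8.png"); cv2.imwrite("pics/w8b.png",im)
E
```

```text
[ 0.58112381 -0.08518615] [-1.31 -0.38 -0.86]
target (np.float64(-40.37345841785601), np.float32(123.36615))
target (np.float64(-40.35412853347242), np.float32(118.61432))
index (np.float64(-40.00470146680666), np.float32(120.93915))
index (np.float64(-40.39068039398451), np.float32(132.95416))
```

View pics/w8b.png

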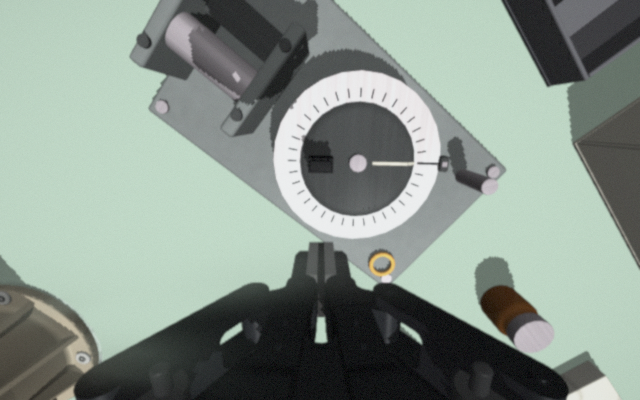

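The index line at (375–413,163) runs straight into the long line at (415–438,163). The setter and ring are untouched and the arm is clear, so I'll hand in.

```bash
python3 -c "
from cell import arm
print(arm.finish_job())"
```

```text
the job is handed in; nothing more can be done
None
```

I pushed the dial about 167° clockwise by its lug, from one side only. In the last check the index line lined up with the long clip line to within about 0.4°. The arm was clear, no bystander was touched, and I handed the job in at about 10 s of the 45 s limit.

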